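# Unlock the dust-extraction shutter and hold it half open

### The job

I am about to brush plaster dust off a fragile piece: take the square T-key out of the wooden tool block, put its tip into the square recess of the lock on the dust-extraction box, turn it a quarter turn clockwise and leave it standing in the lock. Then slide the box's sprung shutter half way open, never swinging it wide open, and keep holding it there: it springs shut by itself, so finish with the gripper still holding it half open. Do not force the shutter while it is locked, and leave everything else where it stands.

Things in the scene. Friction and masses are not known exactly. Their poses are not given: they have to be found in the camera images.
- station: dust-extraction box: fixed grey sheet-metal box, 260 (own x) x 300 (own y) x 85 mm high, grey hose out of its far side; origin at the centre of its underside, z up. On its top two 9 mm high aluminium rails run along own y at own x = +-62 mm, the steel shutter blade between them over a 100 mm square grille; a spring tube lies along own x = +88 mm, up to 23 mm above the top
- lock_recess (a point): centre of the mouth of the lock's square recess, 109 mm above the bench, at own x = -94, y = -90 mm of the box; axes turn with the lock, z up. Brass head 24 mm square, 24 mm above the box top; recess 14.6 mm square, sides parallel to the head's sides (this point's x and y), 18 mm deep. A half-moon cam under the head stops a pin on the shutter until the lock is turned
- lock (a joint): angle of the lock in rad: 0 to 0.2 at the start (locked), 1.571 at its stop a quarter turn clockwise as seen from above; the shutter is free from about 1.0. It turns stiffly (0.08 N m) and stays where it is left. The key has about 15 degrees of slack in the recess either way
- key_grip (a point): centre of the T-key's handle. The key (140 g) stands upright in the tool block, z up: black handle bar 84 mm long (own x), 16 thick (own y), 24 high; below it a 14 mm round shank, then a 26 mm collar (its underside 16 mm above the tip's end; it lands on the block or the lock head), then the square steel tip
- key_tip (a point): end of the T-key's square tip, 70 mm below key_grip along the key; same axes. The tip is 12 mm square, 16 mm long, sides parallel to own x and y, tapered to 7 mm over its last 6 mm
- toolblock: fixed wooden tool block, 130 mm (own x) by 90 mm (own y) by 55 mm high, origin at the centre of its underside. The key stands in a 20 mm round hole at own x = -22, y = 0 mm; four modelling tools stick up to 86 mm above the block along its far edge, own x = +52 mm
- half_mark (a point): midway between two black lines across the rails, 10 mm above the box top: where the blade's leading edge stands when half open, own y = +40 mm of the box
- shutter_grip (a point): centre of the shutter's handle bar: black bar 66 mm long (own x of the box), 14 mm thick (own y, the sliding direction), 16 mm high, centre 40 mm above the top face of the box on two short posts; same axes as the box; it moves with the shutter
- shutter (a joint): opening of the shutter in m: 0 shut, 0.100 fully open, 0.050 half open; it slides along own +y of the box (towards the robot's left) against a return spring of about 3.3 N shut, 8.8 N half open, 14.3 N fully open, plus 0.6 N friction
- bowl: bystander: white bowl 124 mm across, 50 mm high, origin at the centre of its underside
- bust: bystander: clay head with curls on a round base, about 90 mm wide, 170 mm high, origin at the centre of its underside
- mould: bystander: white plaster mould half, 160 x 130 x 68 mm, origin at the centre of its underside
- sponge: bystander: sponge 110 x 75 x 35 mm, origin at the centre of its underside
- jar: bystander: white jar 72 mm across, 100 mm high, origin at the centre of its underside
- paddle: bystander: flat wooden beater about 275 mm long, 55 mm wide, 18 mm high, lying with its handle towards the robot, origin on its underside 20 mm from the blade's far end
- bird: bystander: small pale fired-clay bird, 34 mm across the base, 58 mm high, standing on the box's top near its left front corner, origin at the centre of its underside
- legs: bystander: pale clay pair of legs on a 100 mm round base, 133 mm high, origin at the centre of its underside
Things that resemble listed ones, but are neither listed nor needed, are in the scene too. Leave any red look-alike of the part that bears key_grip alone.

How it is judged:
By the outcome, as a careful person would: the job done as asked, in the order asked, and still so for the second after the job is handed in, while the arm keeps its last pose, push and grip.
It also fails if it takes over 54 s, if anything falls off the work surface, if the arm or the gripper's body presses on something with over 40 N, if the wrist force passes 120 N, or if a joint passes its speed limit or range.

### The arm

A 6-joint arm with a two-finger parallel gripper is mounted at the origin on the work surface. World frame = base frame: x ahead of the robot, y to its left, z up, the work surface at z = 0. Lengths are in m, angles in rad, forces in N, time in s.
With the tool pointing down it reaches from about 0.275 to 0.85 m from the base axis. Payload 19 kg.
Tool frame: the origin (TCP) lies midway between the tips of the shut fingers; the grasp point (between the pads) lies pinch_z behind it (pinch_z is the distance from the TCP to the grasp point, in m); z points along the fingers, y is the line along which they close (so a half turn about z gives the same grasp; the last joint's range is limited). The gripper opens to 85 mm and grips with 20 to 120 N. Pads are 22 mm wide; open, the fingers measure 114 mm over their backs; the gripper's body (76 mm by 85 mm) begins 54 mm behind the grasp point. The pads swing forward as they close: fully open they stand 13 mm farther back than shut.
Start: joints at [-1.379, 0.15, 1.437, -0, 1.554, -0.134], TCP at [0.184, -0.545, 0.231] pointing down, gripper open.
Joint ranges: [-2.8, 2.8], [-0.68, 2.1], [0.12, 2.68], [-1.39, 4.53], [0.16, 2.79], [-2.81, 2.81]. Speed limits (rad/s): [1.89, 1.89, 2.22, 3.01, 3.01, 3.01].

### API

Orientations are given as a rotation vector (axis times angle).
In Python, from bench import get_state, camera, camera_params, close_job, pinch_z gives the robot as it stands.
- The arm moves only by the shell command python3 -m crank 'ROWS' [OPENING] [FORCE]. ROWS is JSON, a list that holds one entry, the list of rows, each a list of 4 numbers: the shift along the world's x, y, z in mm, then the turn about the world's z in degrees. A call has 1 to 20 rows; each row shifts and turns the commanded pose from where the row before left it; what a row does not reach is not made up. A row lasts 1/8 s, in which the tool goes at most 62.5 mm and 10.7 degrees, less where a joint would pass 70% of its speed; a pose out of reach is approached as far as the arm can. A call with a gripper value outside its range is refused whole. OPENING is the closure, from -1 (fully open) to 1 (shut), set as the call begins (- or left out, the last holds). The fingers move at their own pace and stop on an object; FORCE is the grip in N (left out, the last holds). Time passes only in rows, so rows that do not move let the fingers close. It gives the time, the measured TCP pose, the force, the opening and the grip force at its end, in the units of the state.
- get_state(): the state, without advancing time (a new reading comes with each control period).
- camera(name): name is "scene" or "top"; returns the picture (480x640x3 uint8, red, green, blue); there is no depth.
- camera_params(name): a dict with "vfov" (degrees; the focal length in pixels is half the picture's height over the tangent of half this angle, whatever the lens; pixels are square), "cx", "cy" (the principal point, pixels), "R" (3x3) and "t" (3): a world point X has camera coordinates R X + t. Camera axes: x right, y down, z forward; pixel columns grow to the right and rows downward; lengths in m; the calibration is good to about 2 mm. A picture is of the moment at which its call begins. camera_params takes no time and is no camera call.
- close_job(): hands the job in; it is judged then, once.
The state is a dict: "t": time; "joint_positions": joint angles; "joint_velocities": joint speeds; "tau": joint torques, N m; "tcp_pos": TCP position; "orientation": TCP orientation; "ft_force": force on the tool from outside, world axes, zero at the start; "ft_torque": the same for the moment, N m; "grip_width": opening from 0.0 (shut) to 1.0 (fully open); "finger_force": force on a finger pad.
Only numpy, scipy, OpenCV 4.12 (cv2) and the standard library are available. Lean on these libraries where they do the work, as an engineer would, in place of code of your own. Each camera call takes 0.05 s, during which the arm holds its last target. There are 200 camera calls.

## Working session

There is one attempt and no reset: what is moved stays moved. The work goes in short steps, Python scripts to look and compute and a shell command to move; the robot and the scene stay as the last step left them, time stands still between calls to the robot, and variables do not carry over. Pictures are saved under pics/ and viewed, at most 10 in all, crops included, and the job is handed in when it is done.

```bash
mkdir -p pics; ls
python3 - <<'E'
from bench import *
import cv2
for n in("scene","top"):
    cv2.imwrite(f"pics/{n}0.png",camera(n)[:,:,::-1]); print(n,camera_params(n))
print(get_state(),pinch_z)
E
```

```text
pics
scene {'vfov': 43.242200850694346, 'cx': 315.9881389825891, 'cy': 237.8224913247818, 'R': array([[ 0.49828675,  0.86681518, -0.01848677],
       [ 0.62386967, -0.37327387, -0.68662453],
       [-0.6020772 ,  0.33060257, -0.72677713]]), 't': array([-0.218362  , -0.23410416,  1.91622925])}
top {'vfov': 54.25622277015581, 'cx': 318.1076310050287, 'cy': 239.84222149327968, 'R': array([[ 0.01507836, -0.99979232, -0.0137097 ],
       [-0.99714009, -0.01402002, -0.07426361],
       [ 0.07405597,  0.01479026, -0.9971444 ]]), 't': array([0.00193827, 0.51022146, 1.16241756])}
{'t': 0.1, 'joint_positions': array([-1.37901913e+00,  1.50935122e-01,  1.43790816e+00,  5.62939927e-06,
        1.55378695e+00, -1.34003747e-01]), 'joint_velocities': array([ 0.00147898, -0.00101457, -0.00229353,  0.00089767, -0.00129423,
        0.00188757]), 'tau': array([ 3.20968044e-03, -7.14378548e+01, -5.71794355e+01, -3.55566635e-04,
        7.11142187e-03, -1.59158685e-05]), 'tcp_pos': array([ 0.18397086, -0.54456583,  0.2307656 ]), 'orientation': array([-3.09898276e+00, -5.09307123e-01,  3.82234701e-05]), 'ft_force': array([-0.12020741, -0.37725639,  0.00451061]), 'ft_torque': array([-0.00384354,  0.01857554, -0.02160158]), 'finger_force': 0.0, 'grip_width': 1.0002682049485974} 0.0187
```

View pics/scene0.png

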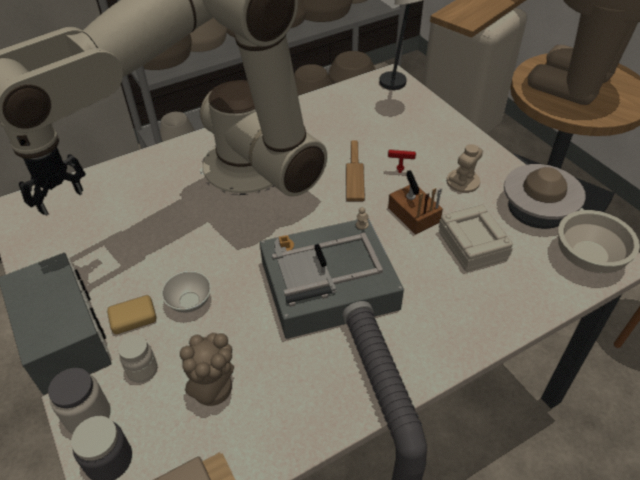

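View pics/top0.png

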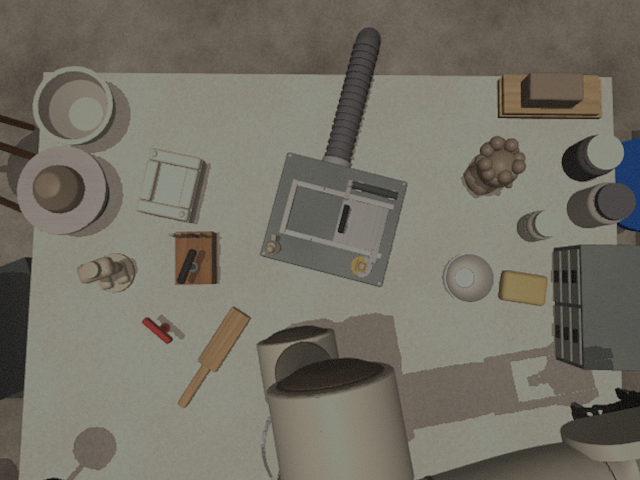

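The scene shows the box at top (335,220), with its lock (yellow patch) at top (361,266) and its handle at (344,219). The tool block is at (195,258). Candidates for the T-key are the black T in the block, top (187,266) / scene (412,183), and the red look-alike at top (157,330) / scene (401,160). I choose the black one in the block, and check it in a close crop.

Run:
```python
import cv2,numpy as np
t=cv2.imread("pics/top0.png");s=cv2.imread("pics/scene0.png")
def c(im,x,y,w,h,k):
    o=cv2.resize(im[y:y+h,x:x+w],None,fx=k,fy=k,interpolation=cv2.INTER_CUBIC)
    o=cv2.convertScaleAbs(o,alpha=1.5)
    for i in range(0,w,10):
        cv2.line(o,(i*k,0),(i*k,6 if i%50 else 14),(0,255,0),1); 
        if (i%20)==0: cv2.putText(o,str(x+i),(i*k,22),0,.35,(0,255,0),1)
    for i in range(0,h,10):
        cv2.line(o,(0,i*k),(6,i*k),(0,255,0),1)
        if i%20==0: cv2.putText(o,str(y+i),(8,i*k+4),0,.35,(0,255,0),1)
    return o
a=np.hstack([c(t,160,220,80,75,5),c(s,380,160,80,75,5)])
b=c(t,250,140,160,150,4)[:600]
cv2.imwrite("pics/c1.png",a);cv2.imwrite("pics/c2.png",b)
```

```text
(no output)
```

View pics/c1.png

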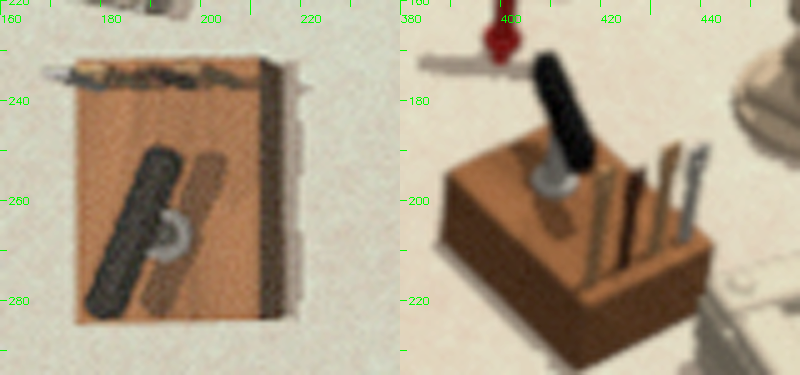

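View pics/c2.png

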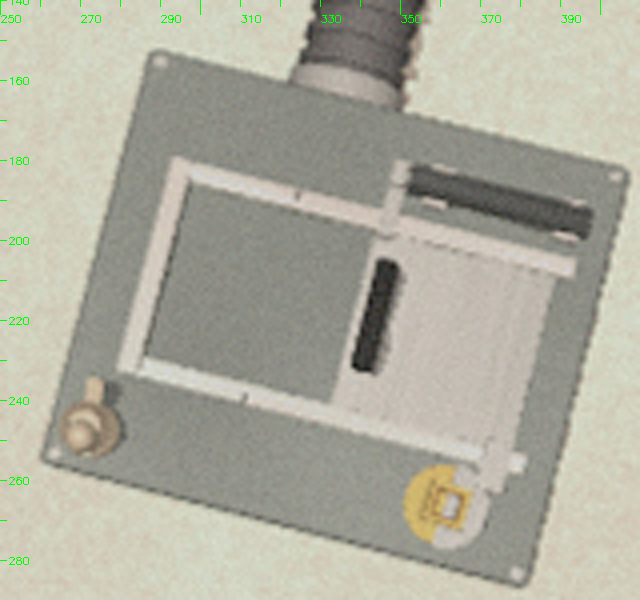

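The crops confirm the black handle on a metal shank and collar in the block. In the top view its ends are at (193,249.5) and (181,283.5), and in the scene view at (409,171) and (416.6,193). The brass recess is at top (362.3,266.7), and the shutter bar runs from (347,205) to (341,233).

```bash
cat > h.py <<'E'
import numpy as np
from bench import *
def ray(n,u,v):
    p=camera_params(n);f=240/np.tan(np.radians(p["vfov"]/2))
    R=np.array(p["R"]);d=R.T@np.array([(u-p["cx"])/f,(v-p["cy"])/f,1]);return -R.T@np.array(p["t"]),d
def at(n,u,v,z):
    o,d=ray(n,u,v);return o+d*(z-o[2])/d[2]
def tri(a,b):
    (o1,d1),(o2,d2)=ray("top",*a),ray("scene",*b)
    s=np.linalg.lstsq(np.c_[d1,-d2],o2-o1,rcond=None)[0];p,q=o1+s[0]*d1,o2+s[1]*d2
    return (p+q)/2,np.linalg.norm(p-q)
def proj(n,X):
    p=camera_params(n);f=240/np.tan(np.radians(p["vfov"]/2));c=np.array(p["R"])@X+p["t"];return c[:2]/c[2]*f+[p["cx"],p["cy"]]
E
python3 - <<'E'
from h import *
np.set_printoptions(precision=4,suppress=True)
T=lambda x,y:(250+x/4,140+y/4)
a,b=at("top",192.8,249.5,.121),at("top",181,283.5,.121);d=a-b
print("key",(a+b)/2,np.linalg.norm(d),np.degrees(np.arctan2(d[1],d[0])))
print("key collar-on-block", at("top",160+168/5,220+235/5,.06))
print("tri",tri((186.9,266.5),(412.8,182)))
C=[at("top",*T(*q),.085) for q in((152,50),(630,170),(525,587),(40,458))];C=np.array(C)
own=np.array([[130,150],[130,-150],[-130,-150],[-130,150]])/1e3
Z=C[:,0]+1j*C[:,1];W=own[:,0]+1j*own[:,1];r=np.vdot(W,Z-Z.mean())/np.vdot(W,W)
print("box",Z.mean(),abs(r),np.degrees(np.angle(r)),abs(Z-Z.mean()-r*W))
u=r/abs(r)
for n,q,z,(x,y) in(("lock",-.094-.09j,.109,T(449,507)),("bird",-.11+.13j,.085,T(90,432))):
    w=Z.mean()+u*q;print(n,w,at("top",x,y,z))
a,b=at("top",*T(388,260),.133),at("top",*T(366,370),.133)
print("shut",(a+b)/2,np.linalg.norm(a-b),((a[0]+b[0])/2+1j*(a[1]+b[1])/2-Z.mean())/u)
m=[at("top",*T(*q),.094) for q in((298,194),(245,398))];print("half",[((q[0]+1j*q[1])-Z.mean())/u for q in m])
E
```

```text
key [0.4369 0.309  0.121 ] 0.08227237813179576 -17.299518686937784
key collar-on-block [0.4366 0.3106 0.06  ]
tri (array([0.4369, 0.312 , 0.1113]), np.float64(0.00021549995173673485))
box (0.5566414328789988-0.028875096386153362j) 0.9874398175164233 -13.864116957808667 [0.0009 0.0004 0.0003 0.0009]
lock (0.44381415406730573-0.09372881760512798j) [ 0.4424 -0.0952  0.109 ]
bird (0.48099669892884434+0.12369578624094017j) [0.4842 0.1167 0.085 ]
shut [ 0.5509 -0.0513  0.133 ] 0.06445733224574991 (-0.00022113355364370162-0.023160633763034063j)
half [np.complex128(0.06292670793932306+0.04001023017144121j), np.complex128(-0.06277311254270951+0.0394522090498598j)]
```

```bash
python3 -m crank '[[[12.6,42.7,0,7.2],[12.6,42.7,0,7.2],[12.6,42.7,0,7.2],[12.6,42.7,0,7.2],[12.6,42.7,0,7.2],[12.6,42.7,0,7.2],[12.6,42.7,0,7.2],[12.6,42.7,0,7.2],[12.6,42.7,0,7.2],[12.6,42.7,0,7.2],[12.6,42.7,0,7.2],[12.6,42.7,0,7.2],[12.6,42.7,0,7.2],[12.6,42.7,0,7.2],[12.6,42.7,0,7.2],[12.6,42.7,0,7.2],[12.6,42.7,0,7.2],[12.6,42.7,0,7.2],[12.6,42.7,0,7.2],[12.6,42.7,0,7.2]]]' -1
```

```text
t: 2.6
tcp_pos: [0.4361, 0.3108, 0.231]
orientation: [-0.466, -3.107, 0.001]
ft_force: [1.0, 0.0, -0.2]
grip_width: 0.997
finger_force: 0.0
```

```bash
python3 -m crank '[[[0.5,0,-40,0],[0.3,0,-40,0],[0,0,-35,0],[0,0,-26,0],[0,0,0,0]]]' -1
python3 - <<'E'
import cv2,numpy as np
from bench import camera
f=lambda n,x,y:cv2.convertScaleAbs(cv2.resize(camera(n)[y:y+100,x:x+80,::-1],None,fx=5,fy=5),alpha=1.5)
cv2.imwrite("pics/g1.png",np.hstack([f("top",150,210),f("scene",370,120)]))
E
```

```text
t: 3.22
tcp_pos: [0.4358, 0.3088, 0.0886]
orientation: [-0.473, -3.103, 0.004]
ft_force: [-0.6, 0.3, -0.3]
grip_width: 0.998
finger_force: 0.0
```

View pics/g1.png

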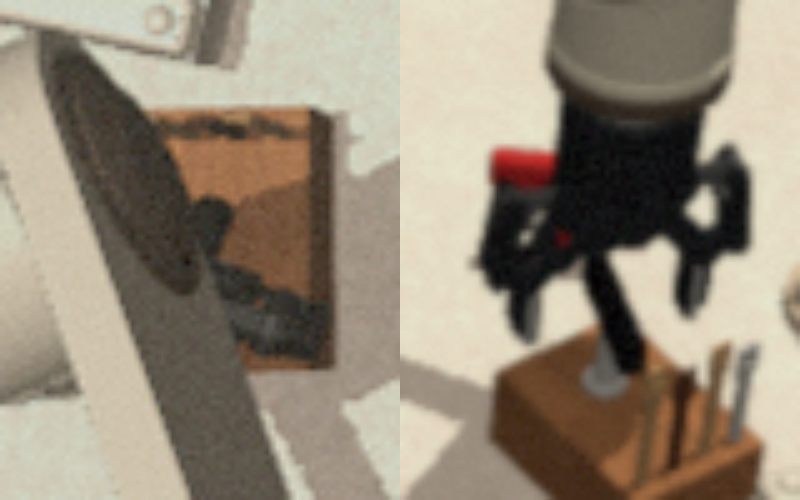

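The handle lies between the open fingers, clear of the modelling tools. Next I close on it and lift.

```bash
python3 -m crank '[[[0,0,0,0],[0,0,0,0],[0,0,0,0],[0,0,0,0],[0,0,0,0],[0,0,0,0]]]' 1 60; python3 -m crank '[[[0,0,10,0],[0,0,20,0],[0,0,30,0],[0,0,40,0],[0,0,35,0],[0,0,0,0]]]'
```

```text
t: 4.08
tcp_pos: [0.4372, 0.3098, 0.0905]
orientation: [0.473, 3.105, 0.002]
ft_force: [1.8, 4.9, -1.9]
grip_width: 0.174
finger_force: 58.4
t: 4.82
tcp_pos: [0.4375, 0.3097, 0.2278]
orientation: [0.473, 3.102, 0.004]
ft_force: [0.4, -0.1, -2.1]
grip_width: 0.177
finger_force: 58.6
```

```bash
python3 -m crank '[[[0.6,-20,0,0],[0.6,-34,0,-1],[0.6,-40,0,-1],[0.6,-40,0,0],[0.6,-40,0,0],[0.6,-40,0,0],[0.6,-40,0,0],[0.6,-40,0,0],[0.6,-40,0,0],[0.1,-40,0,0],[0,-20,0,0],[0,-10,-15,0],[0,0,-20,0],[0,0,-5,0],[0,0,0,0],[0,0,0,0]]]'
python3 - <<'E'
import cv2,numpy as np
from h import *
from bench import camera
print(get_state()["tcp_pos"], proj("scene",np.array([.443,-.0945,.109])),proj("top",np.array([.443,-.0945,.109])))
def f(n,x,y):
    im=camera(n)[:,:,::-1].copy();cv2.imwrite(f"pics/{n}_l.png",im)
    return cv2.convertScaleAbs(cv2.resize(im[y:y+100,x:x+80],None,fx=5,fy=5,interpolation=cv2.INTER_CUBIC),alpha=1.5)
cv2.imwrite("pics/l1.png",np.hstack([f("top",320,210),f("scene",245,180)]))
E
```

```text
t: 6.82
tcp_pos: [0.4425, -0.0946, 0.1857]
orientation: [0.527, 3.097, -0.0]
ft_force: [0.9, 0.6, -1.3]
grip_width: 0.177
finger_force: 58.6
[ 0.44248953 -0.09456977  0.18571295] [283.90329353 238.8857201 ] [361.96822433 266.48499834]
```

View pics/l1.png

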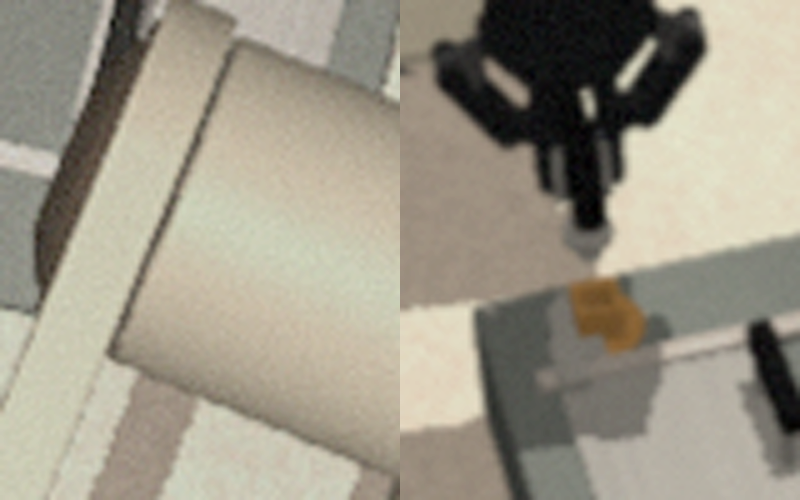

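The scene crop shows the key's tip at about (283.5,234), directly above the recess at about (284,239). That is within 1 mm of the prediction, so I lower it.

```bash
python3 -m crank '[[[0.3,0,-12,0],[0,0,-8,0],[0,0,-5,0],[0,0,-4,0],[0,0,0,0]]]'; python3 -m crank '[[[0,0,-2,0],[0,0,-2,0],[0,0,-1,0],[0,0,0,0]]]'; python3 -c "
from bench import *;s=get_state();print(s['ft_force'],s['ft_torque'])"
```

```text
t: 7.55
tcp_pos: [0.4426, -0.0947, 0.1561]
orientation: [-0.528, -3.097, 0.0]
ft_force: [-0.0, -0.7, -0.5]
grip_width: 0.177
finger_force: 58.6
t: 8.05
tcp_pos: [0.4428, -0.0947, 0.1514]
orientation: [0.527, 3.096, -0.0]
ft_force: [4.6, 0.8, -1.2]
grip_width: 0.178
finger_force: 58.8
[ 4.61195704  0.80942662 -1.19023472] [ 0.06676827 -0.84140081  0.07261263]
```

```bash
python3 -m crank '[[[0.7,0,-1,0],[0,0,-2,0],[0,0,-2,0],[0,0,0,0]]]';python3 -m crank '[[[0,0,-1,0],[0,0,-1,0],[0,0,0,0],[0,0,0,0]]]'; python3 -c "
from bench import *;s=get_state();print(s['ft_force'],s['ft_torque'])"
```

```text
t: 8.55
tcp_pos: [0.4432, -0.0946, 0.146]
orientation: [-0.527, -3.097, -0.0]
ft_force: [3.0, -0.9, -4.2]
grip_width: 0.175
finger_force: 58.5
t: 9.05
tcp_pos: [0.4433, -0.0947, 0.1442]
orientation: [-0.528, -3.097, 0.0]
ft_force: [2.7, 0.8, -1.0]
grip_width: 0.175
finger_force: 58.8
[ 2.69598199  0.84192671 -1.04333758] [ 0.27030057 -0.49074427  0.06195842]
```

```bash
python3 -m crank '[[[0,0,0,-4],[0,0,0,-8],[0,0,0,-8],[0,0,0,-8],[0,0,0,-8],[0,0,0,0]]]' 1 90; python3 -c "
from bench import *;s=get_state();print(s['ft_force'],s['ft_torque'],s['tcp_pos'])"; python3 -m crank '[[[0,0,0,-8],[0,0,0,-8],[0,0,0,-8],[0,0,0,-8],[0,0,0,-8],[0,0,0,0]]]'; python3 -c "
from bench import *;s=get_state();print(s['ft_force'],s['ft_torque'])"
```

```text
t: 9.8
tcp_pos: [0.4434, -0.0946, 0.1443]
orientation: [1.458, 2.783, 0.001]
ft_force: [3.2, 2.8, -0.9]
grip_width: 0.169
finger_force: 90.7
[ 3.2266896   2.8417576  -0.85029676] [ 0.71441475 -0.80026348  0.07066249] [ 0.44342421 -0.09457575  0.14431403]
t: 10.55
tcp_pos: [0.4427, -0.0943, 0.1442]
orientation: [-2.319, -2.117, 0.001]
ft_force: [-2.9, 5.7, 4.0]
grip_width: 0.171
finger_force: 90.8
[-2.93198892  5.71668843  4.04460677] [1.17788958 0.51641844 0.05685682]
```

```bash
python3 -m crank '[[[0,0,0,-6],[0,0,0,-6],[0,0,0,-6],[0,0,0,0],[0,0,0,0]]]'; python3 -c "
from bench import *;s=get_state();print(s['ft_force'],s['ft_torque'])"; python3 -m crank '[[[0,0,0,-3],[0,0,0,-3],[0,0,0,0],[0,0,0,0]]]'; python3 -c "
from bench import *;s=get_state();print(s['ft_force'],s['ft_torque'])"
```

```text
t: 11.18
tcp_pos: [0.4425, -0.094, 0.1442]
orientation: [-2.619, -1.731, 0.001]
ft_force: [-5.2, 8.4, 5.3]
grip_width: 0.172
finger_force: 91.0
[-5.17610686  8.38804483  5.32284365] [1.76223362 1.06059846 0.0733549 ]
t: 11.68
tcp_pos: [0.4424, -0.0938, 0.1442]
orientation: [-2.706, -1.591, 0.002]
ft_force: [-5.7, 9.8, 6.0]
grip_width: 0.17
finger_force: 91.0
[-5.72370952  9.76865378  6.01226996] [2.01513183 1.1528776  0.12329833]
```

```bash
python3 -m crank '[[[-0.5,0.8,0,-2],[0,0,0,-2],[0,0,0,0],[0,0,0,0]]]'; python3 -c "
from bench import *;s=get_state();print(s['ft_force'],s['ft_torque'])"; python3 -m crank '[[[0,0,0,-2],[0,0,0,-2],[0,0,0,0],[0,0,0,0]]]'; python3 -c "
from bench import *;s=get_state();print(s['ft_force'],s['ft_torque'])"
```

```text
t: 12.18
tcp_pos: [0.4422, -0.0934, 0.1442]
orientation: [-2.76, -1.496, 0.001]
ft_force: [-3.2, 7.0, 4.0]
grip_width: 0.173
finger_force: 90.8
[-3.16238694  6.96645758  3.99946916] [1.33914435 0.66180062 0.11344681]
t: 12.68
tcp_pos: [0.4422, -0.0933, 0.1442]
orientation: [-2.811, -1.399, 0.001]
ft_force: [-2.0, 7.1, 3.2]
grip_width: 0.17
finger_force: 90.7
[-2.04169575  7.11242469  3.24121833] [1.49909484 0.61747775 0.20921313]
```

```bash
python3 -m crank '[[[0,0,0,2],[0,0,0,2],[0,0,0,0]]]'; python3 -m crank '[[[0,0,0,0],[0,0,0,0],[0,0,0,0],[0,0,0,0],[0,0,0,0]]]' -1; python3 -m crank '[[[0,0,10,0],[0,0,25,0],[0,0,40,0],[0,0,40,0],[0,0,0,0]]]'; python3 -c "
from bench import *;s=get_state();print(s['joint_positions'])"
```

```text
t: 13.05
tcp_pos: [0.4422, -0.0935, 0.1441]
orientation: [-2.76, -1.497, 0.002]
ft_force: [-3.0, 6.9, 2.8]
grip_width: 0.167
finger_force: 90.5
t: 13.68
tcp_pos: [0.4428, -0.094, 0.1443]
orientation: [-2.765, -1.491, 0.0]
ft_force: [-0.3, -0.0, -0.1]
grip_width: 1.0
finger_force: 0.0
t: 14.3
tcp_pos: [0.4437, -0.0943, 0.2627]
orientation: [2.762, 1.489, 0.005]
ft_force: [1.3, 0.4, -0.5]
grip_width: 1.004
finger_force: 0.0
[-3.79517880e-01 -1.18742886e-01  1.64797214e+00 -1.11884737e-06
  1.60734564e+00  2.02190256e-01]
```

```bash
python3 -m crank '[[[13.4,5.4,0,-8.8],[13.4,5.4,0,-8.8],[13.4,5.4,0,-8.8],[13.4,5.4,0,-8.8],[13.4,5.4,0,-8.8],[13.4,5.4,0,-8.8],[13.4,5.4,0,-8.8],[13.4,5.4,0,-8.8],[0,0,-20,0],[0,0,-20,0],[0,0,0,0]]]'
python3 - <<'E'
import cv2,numpy as np
from bench import camera
def f(n,x,y):
    im=camera(n)[:,:,::-1].copy();cv2.imwrite(f"pics/{n}_s.png",im)
    return cv2.convertScaleAbs(cv2.resize(im[y:y+120,x:x+80],None,fx=5,fy=5,interpolation=cv2.INTER_CUBIC),alpha=1.5)
cv2.imwrite("pics/s1.png",np.hstack([f("top",320,190),f("scene",260,180)]))
E
```

```text
t: 15.68
tcp_pos: [0.5493, -0.0505, 0.2177]
orientation: [-3.119, 0.375, 0.005]
ft_force: [0.7, 0.7, 1.4]
grip_width: 0.999
finger_force: 0.0
```

View pics/s1.png

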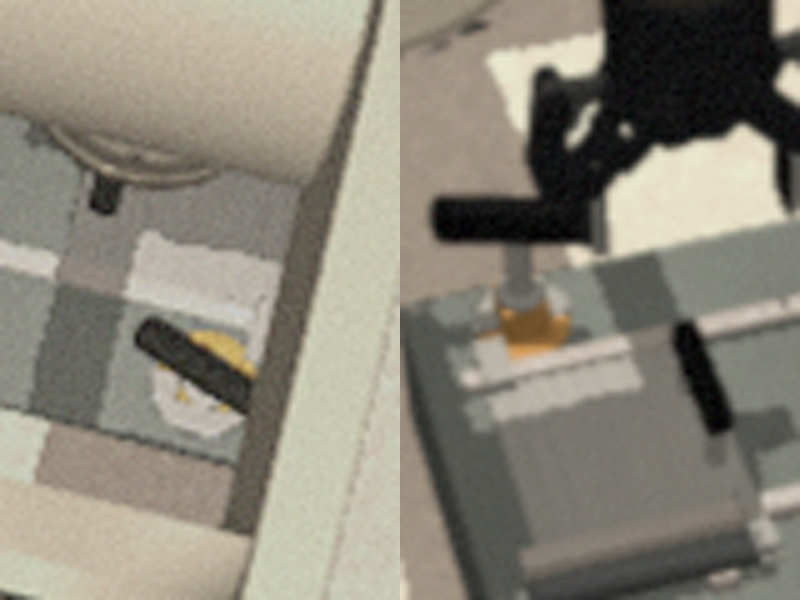

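The top crop shows the key standing in the lock with its collar seated on the head. The yellow half has turned a quarter clockwise, from left to up. The shutter bar is under the open fingers, so I go down to grip it.

```bash
python3 -m crank '[[[0.8,-0.4,-30,0],[0.6,0,-30,0],[0,0,-25,0],[0,0,-15,0],[0,0,-10,0],[0,0,0,0]]]'; python3 -m crank '[[[0,0,0,0],[0,0,0,0],[0,0,0,0],[0,0,0,0],[0,0,0,0],[0,0,0,0]]]' 1 60; python3 -m crank '[[[0.7,2.9,0,0],[0,0,0,0],[0,0,0,0]]]'
```

```text
t: 16.52
tcp_pos: [0.5515, -0.0511, 0.1093]
orientation: [-3.119, 0.376, 0.0]
ft_force: [-0.0, -0.4, 0.7]
grip_width: 1.0
finger_force: 0.0
t: 17.27
tcp_pos: [0.5521, -0.049, 0.1098]
orientation: [-3.115, 0.374, -0.002]
ft_force: [4.9, 20.5, 4.7]
grip_width: 0.149
finger_force: 59.7
t: 17.65
tcp_pos: [0.5522, -0.0485, 0.1098]
orientation: [3.118, -0.375, 0.001]
ft_force: [-2.6, -1.9, 5.3]
grip_width: 0.149
finger_force: 60.2
```

```bash
python3 -m crank '[[[0.7,2.9,0,0],[0.7,2.9,0,0],[0.7,2.9,0,0],[0,0,0,0],[0,0,0,0]]]'; python3 -m crank '[[[1.2,4.9,0,0],[1.2,4.9,0,0],[1.2,4.9,0,0],[1.2,4.9,0,0],[0,0,0,0],[0,0,0,0]]]'
```

```text
t: 18.27
tcp_pos: [0.5542, -0.0399, 0.1098]
orientation: [3.118, -0.375, 0.001]
ft_force: [-2.8, -3.7, 5.3]
grip_width: 0.149
finger_force: 60.2
t: 19.02
tcp_pos: [0.559, -0.0205, 0.1098]
orientation: [3.118, -0.376, 0.001]
ft_force: [-4.1, -4.7, 5.8]
grip_width: 0.15
finger_force: 60.3
```

```bash
python3 -m crank '[[[1.2,4.9,0,0],[1.2,4.9,0,0],[1.2,4.9,0,0],[1.2,4.9,0,0],[0.1,0.4,0,0],[0,0,0,0],[0,0,0,0]]]'
python3 - <<'E'
import cv2,numpy as np
from h import *
np.set_printoptions(precision=1,suppress=True)
c=np.array([.5566-.0289j])[0];u=np.exp(-1j*np.radians(13.86))
for q in(.062+.04j,-.062+.04j):
    w=c+u*q;print(proj("scene",np.array([w.real,w.imag,.094])),proj("scene",np.array([w.real,w.imag,.086])))
im=camera("scene")[:,:,::-1]
cv2.imwrite("pics/f1.png",cv2.convertScaleAbs(cv2.resize(im[200:300,260:390],None,fx=6,fy=6,interpolation=cv2.INTER_CUBIC),alpha=1.6))
E
```

```text
t: 19.9
tcp_pos: [0.5638, -0.0008, 0.1098]
orientation: [3.118, -0.376, 0.0]
ft_force: [-4.3, -7.0, 6.6]
grip_width: 0.149
finger_force: 60.4
[352.2 276.6] [352.1 278.7]
[336.9 240.9] [336.9 243. ]
```

View pics/f1.png

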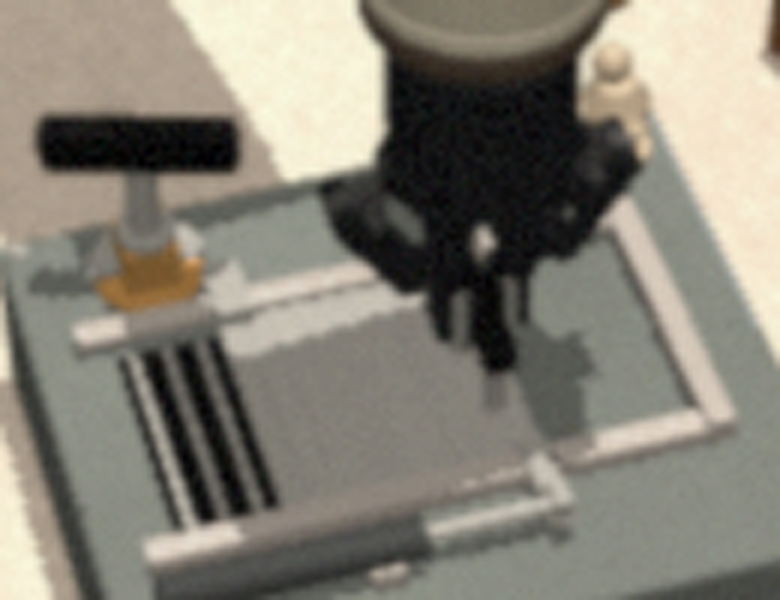

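The scene crop shows the blade's leading edge on the predicted half-mark line, about (352,276) to (337,241). The key stands in the lock, and the bird at (362,216) is untouched. The tool has moved 49.6 mm from the shut position and the spring force is about 8 N, so I hand in.

```bash
python3 -c "
from bench import *;print(close_job())"
```

```text
the job is handed in; nothing more can be done
None
```

The job is handed in: the key stands in the lock, turned a quarter turn clockwise, and the gripper is holding the shutter half open (about 50 mm); the result of the judging was not shown.

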